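# Count three cells out of the dispenser into the job tray

### The arm

A 6-joint arm with a two-finger parallel gripper is mounted at the origin on a cart in front of the work surface, level with it; the furniture and walls round the work are solid. World frame = base frame: x ahead of the robot, y to its left, z up, the work surface at z = 0. Lengths are in mm, angles in rad, forces in N, time in s.
With the tool pointing down it reaches from about 275 to 1000 mm from the base axis. Payload 8.4 kg.
Tool frame: the origin (TCP) lies between the finger pads; the fingertips stand r.finger_overhang ahead of it and the grasp point (between the pads) is the TCP (r.finger_overhang is the distance from the TCP to the fingertips, in mm); z points along the fingers, y is the line along which they close (so a half turn about z gives the same grasp; the last joint's range is limited). The gripper opens to 85 mm and grips with 20 to 120 N. Pads are 22 mm wide; open, the fingers measure 114 mm over their backs; the gripper's body (76 mm by 85 mm) begins 54 mm behind the grasp point. The pads swing forward as they close: fully open they stand 13 mm farther back than shut.
Start: joints at [1.275, 0.353, 1.633, -0, 1.155, -0.002], TCP at [180.993, 598.222, 250.281] pointing down, gripper open.
Joint ranges: [-2.63, 2.63], [-0.92, 2.1], [0.06, 2.66], [-1.3, 4.44], [0, 2.69], [-3.02, 3.02]. Speed limits (rad/s): [2.22, 2.22, 2.79, 3.14, 3.14, 3.14].

### API

Orientations are given as [roll, pitch, yaw] about the fixed x, y, z axes, in that order (R = Rz(yaw) Ry(pitch) Rx(roll)).
In Python, from rig import r, cams, sign_off gives the robot as it stands.
- The arm moves only by the shell command python3 -m crank 'ROWS' [FORCE]. ROWS is JSON, a list of rows, each a list of 7 numbers: the shift along the tool's x, y, z in m, then the turn, a rotation vector about the tool's x, y, z in rad, then the closure, from 0 (fully open) to 1 (shut). In form: [[dx, dy, dz, ax, ay, az, gripper], ...]. A call has 1 to 5 rows; each row is the pose to reach, as a shift and turn from the pose commanded when the call began, along the tool's axes at that moment; what a row does not reach only later rows make up. A row lasts 1/10 s, in which the tool goes at most 50 mm and 8.59 degrees, less where a joint would pass 70% of its speed; a pose out of reach is approached as far as the arm can. A call with a gripper value outside its range is refused whole. The fingers move at their own pace and stop on an object; FORCE is the grip in N (left out, the last holds). Time passes only in rows, so rows that repeat a pose let the fingers close. It gives the time, the measured TCP pose, the force, the opening and the grip force at its end, in the units of the state.
- r.sense(): the state, without advancing time (a new reading comes with each control period).
- cams.grab_frame(name): name is "scene" or "top" or "wrist"; returns a dict with "image" (400x640x3 uint8, red, green, blue), "fx", "fy", "cx", "cy" (pixels), "D" ([k1, k2, p1, p2, k3] as OpenCV has them; the pictures are not rectified), "position" and "orientation" of the camera in the world. Camera axes: x right, y down, z forward; pixel columns grow to the right and rows downward; lengths in mm; the calibration is good to about 2 mm. A picture is of the moment at which its call begins. There is no depth.
- sign_off(): hands the job in; it is judged then, once.
The state is a dict: "clock": time; "qpos": joint angles; "qvel": joint speeds; "joint_efforts": joint torques, N m; "eef_pos": TCP position; "tcp_rot": TCP orientation; "contact_force": force on the tool from outside, world axes, zero at the start; "wrist_torque": the same for the moment, N m; "opening": opening from 0.0 (shut) to 1.0 (fully open); "grasp_force": force on a finger pad.
Only numpy, scipy, OpenCV 4.12 (cv2) and the standard library are available. Lean on these libraries where they do the work, as an engineer would, in place of code of your own. Each camera call takes 0.05 s, during which the arm holds its last target. There are 200 camera calls.

### The job

A battery pack job needs three fresh cells. Set the empty green tray squarely down in the dispenser's free bay (the one with the green pad) with its handle toward you, swing the red-handled diverter fully over to that side, and press the sprung orange lever, which lets out one cell per full stroke, until exactly three cells have rolled into the green tray. Leave the last two cells in the magazine, and do not disturb the finished blue tray, its cells or the things lying round about.

Things in the scene. Friction and masses are not known exactly. Their poses are not given: they have to be found in the camera images.
- dispenser: Cell dispenser fixed to the desk: grey base 150 x 376 x 6 mm, chute house (82 x 156 mm, 101 high), above it a narrow magazine column (82 x 40 mm, middle at y = -21, top at z = 241 mm). Origin on the desk under the column; x away from the robot, y left, z up. Ramps end at y = +-78, z = 56 mm. Each lever press drops one cell, which rolls out on the diverter's side within 1 s.
- bay_pad: green rubber pad, 118 x 78 x 2 mm, fixed in the free bay, left or right (the blue tray stands in the other); origin at its underside's centre, which is the bay's centre: x = -20, y = +130 or -130, z = 6 mm in the dispenser's frame; axes as the dispenser's. Lips 6 mm high border the bay: sides 102 mm apart, rear 68 mm behind its centre; the front is open
- green_tray: empty green tray, loose, about 0.22 kg, 126 (x) x 86 (y) x 40 mm high, walls 3 mm, floor 9 mm up on corner feet; origin at its underside's centre. A handle fin 12 mm thick (y) juts from its front wall, x = -63 to -100, z = 12 to 52 mm: pinch it from above across the 12 mm. Starts on the desk left of the dispenser, handle toward the robot (yaw within 0.4 rad)
- green_handle (a point): where to pinch the green tray's handle fin: x = -83, y = 0, z = 42 mm in the tray's frame, 10 mm below the fin's top
- flap (a joint): angle of the diverter (rad), -0.5 to 0.5, stop to stop; positive: handle leans to the dispenser's left (+y) and cells roll to the left bay; negative: right. Starts within 0.1 of upright and stays where it is left (about 2 N at the handle to move). It pivots about the dispenser's x axis at y = 0, z = 93 mm
- flap_grip (a point): point on the axis of the diverter's red handle, a 14 mm round bar jutting to the front (x = -58 to -132 mm in the dispenser's frame), 52 mm from the pivot, above it when upright; this point is at x = -115 mm. Can be pushed sideways with closed fingers
- magazine (a point): middle of the magazine column's floor: y = -21, z = 138 mm in the dispenser's frame; the waiting cells lie stacked above it
- lever (a joint): angle of the sprung release lever (rad): 0 at rest (up), 0.34 fully down on its stop. The lowest cell drops as it passes about 0.18; the next sinks into place once it is back below about 0.05. The spring returns it; a full press takes about 10 N at the pad
- lever_pad (a point): centre of the top face of the lever's ribbed orange pad, 78 (x) x 26 mm (y), just right of the column; at rest at x = 0, y = -67, z = 225 mm in the dispenser's frame. The lever pivots at y = -21, z = 213 mm about the dispenser's x axis; the pad sinks 16 mm in a full press. Press straight down
- cell_0: pink battery cell, 18.5 mm diameter, 65 mm long, 46 g, loose; origin at its centre; number 0 from below in the magazine at the start (0 = lowest, comes out first), lying along the dispenser's x axis
- cell_1: pink battery cell, 18.5 mm diameter, 65 mm long, 46 g, loose; origin at its centre; number 1 from below in the magazine at the start (0 = lowest, comes out first), lying along the dispenser's x axis
- cell_2: pink battery cell, 18.5 mm diameter, 65 mm long, 46 g, loose; origin at its centre; number 2 from below in the magazine at the start (0 = lowest, comes out first), lying along the dispenser's x axis
- cell_3: pink battery cell, 18.5 mm diameter, 65 mm long, 46 g, loose; origin at its centre; number 3 from below in the magazine at the start (0 = lowest, comes out first), lying along the dispenser's x axis
- cell_4: pink battery cell, 18.5 mm diameter, 65 mm long, 46 g, loose; origin at its centre; number 4 from below in the magazine at the start (0 = lowest, comes out first), lying along the dispenser's x axis
- blue_tray: blue tray, same shape as the green one, loose in the other bay with two cells in it: a finished job
- done_cell_0: cell in the blue tray
- done_cell_1: cell in the blue tray
- ipa_jar: bystander: white screw-top jar, 44 mm diameter, 45 mm high
- glue_bottle: bystander: small black bottle, 32 mm diameter, 78 mm high
- solder_spool: bystander: reel of solder, 52 mm diameter, 30 mm high, far left
Things that resemble listed ones, but are neither listed nor needed, are in the scene too. What is shaped like the cell_4 but turquoise or yellow is not meant.

How it is judged (in metres and radians):
On the way, in this order (a step that is already met when the one before it is completed fails the run):
1. the green tray sits in the free bay, let go, and the diverter leans fully to that side (horizontal distance between green_tray and bay_pad below 0.014 m and z of green_tray in the frame of bay_pad below 0.0045 m and angle between the x axis of green_tray and the x axis of dispenser, either way round below 0.15 rad and x of green_handle in the frame of dispenser below -0.07 m and ((y of bay_pad in the frame of dispenser above 0 m and value of joint flap above 0.4 rad) or (y of bay_pad in the frame of dispenser below 0 m and value of joint flap below -0.4 rad)) and contact force between the fingers and green_tray below 0.1 N), for 0.2 s.
2. the first cell has rolled into the green tray (x of cell_0 in the frame of green_tray between -0.062 and 0.062 m and y of cell_0 in the frame of green_tray between -0.043 and 0.043 m and z of cell_0 in the frame of green_tray between 0.008 and 0.038 m), for 0.1 s.
3. the third cell has rolled into the green tray (x of cell_2 in the frame of green_tray between -0.062 and 0.062 m and y of cell_2 in the frame of green_tray between -0.043 and 0.043 m and z of cell_2 in the frame of green_tray between 0.008 and 0.038 m), for 0.1 s.
At the end, for the whole second after the job is handed in: Green tray flat in the free bay (within 14 mm and 0.15 rad, handle in front), diverter beyond 0.4 rad to that side, exactly three cells at rest in it, the other two still in the magazine, lever back up (below 0.03 rad) (all of step 2 and all of step 3 and horizontal distance between green_tray and bay_pad below 0.014 m and z of green_tray in the frame of bay_pad below 0.0045 m and angle between the x axis of green_tray and the x axis of dispenser, either way round below 0.15 rad and x of green_handle in the frame of dispenser below -0.07 m and ((y of bay_pad in the frame of dispenser above 0 m and value of joint flap above 0.4 rad) or (y of bay_pad in the frame of dispenser below 0 m and value of joint flap below -0.4 rad)) and x of cell_1 in the frame of green_tray between -0.062 and 0.062 m and y of cell_1 in the frame of green_tray between -0.043 and 0.043 m and z of cell_1 in the frame of green_tray between 0.008 and 0.038 m and z of each of cell_3, cell_4 in the frame of dispenser above 0.138 m and horizontal distance between each of cell_3, cell_4 and magazine below 0.012 m and linear speed of each of cell_0, cell_1, cell_2, green_tray below 0.02 m/s and value of joint lever below 0.03 rad); the robot touches nothing.
It fails at once if the blue tray or its cells are disturbed (tray moved over 15 mm, a cell out of it) (distance of blue_tray from where it was at the start of the episode above 0.015 m or distance between any of done_cell_0, done_cell_1 and blue_tray above 0.075 m).
It fails at once if a bystander is moved by more than 30 mm (distance of any of ipa_jar, glue_bottle, solder_spool from where it was at the start of the episode above 0.03 m).
It also fails if it takes over 64 s, if anything falls off the work surface, if the arm or the gripper's body presses on something with over 40 N, if the wrist force passes 120 N, or if a joint passes its speed limit or range.

## Working session

There is one attempt and no reset: what is moved stays moved. The work goes in short steps, Python scripts to look and compute and a shell command to move; the robot and the scene stay as the last step left them, time stands still between calls to the robot, and variables do not carry over. Pictures are saved under pics/ and viewed, at most 10 in all, crops included, and the job is handed in when it is done.

```bash
mkdir -p pics; ls
cat > h.py <<'E'
import numpy as np, cv2
from scipy.spatial.transform import Rotation as R
from rig import r, cams, sign_off
def rot(o):
    o=np.array(o,float)
    return o if o.shape==(3,3) else (R.from_euler('xyz',o).as_matrix() if o.size==3 else R.from_quat(o).as_matrix())
def K(f): return np.array([[f['fx'],0,f['cx']],[0,f['fy'],f['cy']],[0,0,1.]])
def ray(f,uv):
    p=cv2.undistortPoints(np.array(uv,float).reshape(-1,1,2),K(f),np.array(f['D'],float)).reshape(-1,2)
    d=np.c_[p,np.ones(len(p))]@rot(f['orientation']).T
    return np.array(f['position'],float),d
def onplane(f,uv,z):
    c,d=ray(f,uv); return c+d*((z-c[2])/d[:,2])[:,None]
def proj(f,P):
    M=rot(f['orientation']); t=np.array(f['position'],float)
    return cv2.projectPoints((np.array(P,float).reshape(-1,3)-t)@M,np.zeros(3),np.zeros(3),K(f),np.array(f['D'],float))[0].reshape(-1,2)
def save(f,n): cv2.imwrite('pics/'+n,cv2.cvtColor(f['image'],cv2.COLOR_RGB2BGR))
E
python3 - <<'E'
from h import *
import pickle
F={n:cams.grab_frame(n) for n in('scene','top')}
pickle.dump(F,open('F.pkl','wb'))
for n,f in F.items(): save(f,n+'.png'); print(n,f['fx'],f['D'],f['position'],f['orientation'])
print(r.sense(), r.finger_overhang)
E
```

```text
pics
scene 499.31220128054855 [0.00796965 0.         0.         0.         0.        ] [-417.81674478 -618.39495526 1026.03772932] [-2.22485758 -0.01145453 -0.94054438]
top 503.4836419297216 [-0.01645889  0.          0.          0.          0.        ] [ 356.2968595    61.89696891 1716.93111656] [-3.07145635 -0.01039308 -1.5531845 ]
{'clock': 0.1, 'qpos': array([ 1.27463697e+00,  3.53586381e-01,  1.63406068e+00, -2.38352832e-05,
        1.15521114e+00, -2.42014857e-03]), 'qvel': array([ 0.00045937, -0.00060627, -0.00326815,  0.00108159,  0.0011189 ,
        0.0007198 ]), 'joint_efforts': array([-1.65444771e-04, -6.06356549e+01, -3.42821181e+01,  3.84543273e-05,
        4.06183710e-03, -7.36502528e-06]), 'eef_pos': array([180.85796355, 597.83379263, 249.63167381]), 'tcp_rot': array([-3.14032706e+00,  1.87313637e-05,  2.84786310e+00]), 'contact_force': array([ 0.32199563, -0.42178933,  0.1770694 ]), 'wrist_torque': array([-0.01147756,  0.03924871, -0.05111662]), 'grasp_force': 0.0, 'opening': 1.0000204803276806} 19.0
```

View pics/top.png

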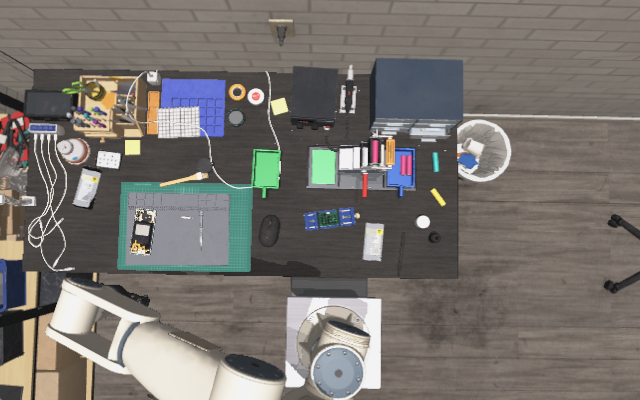

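View pics/scene.png

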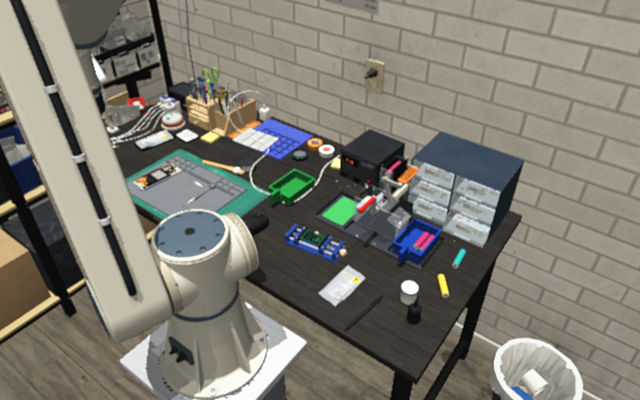

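Candidates for "green tray": open green box with fin at top (266,168); green pad, flat (323,167), which is in the left bay; cutting mat (185,226); PCB (330,218). The box with the fin matches the description. For the diverter: red bar (365,184), while pink/red cells are at (376,152). For the lever: orange pad (390,152), while the orange strip (153,112) and spool (237,92) are not it. I'll measure and check with a crop.

Run:
```python
from h import *
import pickle
F=pickle.load(open('F.pkl','rb')); f=F['top']
hsv=cv2.cvtColor(f['image'],cv2.COLOR_RGB2HSV)
def comp(lo,hi,box,z,name):
    m=cv2.inRange(hsv,lo,hi); k=np.zeros_like(m); x0,y0,x1,y1=box; k[y0:y1,x0:x1]=m[y0:y1,x0:x1]
    ys,xs=np.nonzero(k); 
    (c,s,a)=cv2.minAreaRect(np.c_[xs,ys].astype(np.float32)); b=cv2.boxPoints((c,s,a))
    P=onplane(f,b,z); e=[np.linalg.norm(P[i]-P[i-1]) for i in range(2)]
    ang=[np.arctan2(*(P[i+1]-P[i])[[1,0]]) for i in range(2)]
    print(name,len(xs),c,s,P.mean(0).round(1),np.round(e,1),np.round(ang,3)); return k
comp((40,60,60),(80,255,255),(306,140,340,190),8,'pad')
k=comp((40,120,40),(80,255,255),(245,140,285,187),40,'tray body')
comp((40,120,40),(80,255,255),(245,190,285,205),52,'fin')
comp((100,150,60),(130,255,255),(385,145,420,187),40,'blue body')
comp((0,150,100),(6,255,255),(355,172,372,200),145,'red handle')
comp((8,150,100),(20,255,255),(380,130,400,172),225,'orange')
c=cv2.resize(f['image'][130:210,240:425],None,fx=4.3,fy=4.3,interpolation=cv2.INTER_CUBIC)
cv2.imwrite('pics/c1.png',c[:,:,::-1])
```

```text
pad 779 (323.5, 166.0) (34.0, 23.0) [595.3  40.1   8. ] [117.1  78.9] [-1.551 -3.126]
tray body 346 (265.5384521484375, 167.865966796875) (27.0715389251709, 37.71866226196289) [580.9 234.7  40. ] [ 90.5 127.3] [-0.033 -1.613]
fin 28 (264.01995849609375, 193.86000061035156) (3.111269950866699, 8.202439308166504) [492.2 236.2  52. ] [10.3 27.3] [-0.116 -1.695]
blue body 195 (401.0, 167.0) (38.0, 26.0) [ 592.5 -220.1   40. ] [128.7  87.9] [-1.551 -3.137]
red handle 97 (364.0, 185.0) (22.0, 4.0) [518.4 -86.3 145. ] [69.4 12.6] [-1.552 -3.13 ]
orange 77 (390.0, 151.5) (25.0, 8.0) [ 612.5 -155.6  225. ] [75.6 24.1] [-1.551 -3.135]
```

View pics/c1.png

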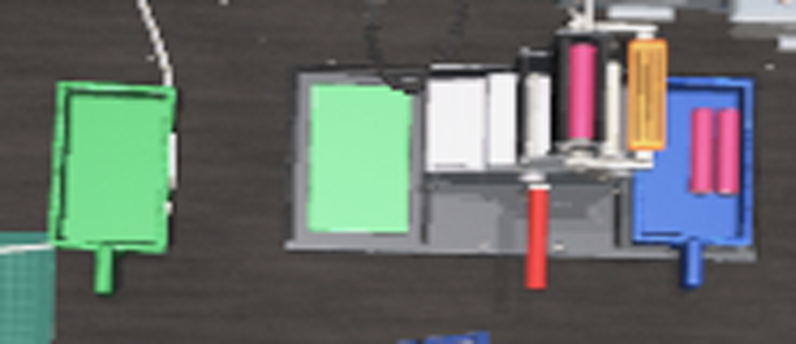

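Crop: empty green tray with the fin at bottom (crop 105,270), green pad in the left bay (360,158), red diverter handle (537,235), orange pad (647,95), and blue tray with two cells. The sizes match the descriptions (pad 117x79, rim 127x90). Targets: handle about (498,237), tray yaw about -0.03, dispenser origin about (615,-90). I'll move over the handle.

```bash
cat >> h.py <<'E'
def delta(target,yaw):
    """shift in m in tool axes and turn about tool z to reach target (mm), tool down with given yaw"""
    s=r.sense(); M=rot(s['tcp_rot']); T=R.from_euler('xyz',[np.pi,0,yaw]).as_matrix()
    print('clock',round(s['clock'],2),'pos',s['eef_pos'].round(1),'rot',s['tcp_rot'].round(3),'F',s['contact_force'].round(1),'open',round(s['opening'],2))
    print('shift',(M.T@(np.array(target)-s['eef_pos'])/1000).round(4),'turn',R.from_matrix(M.T@T).as_rotvec().round(3))
E
python3 -m crank '[[-0.04,-0.025,0,0,0,-0.03,0],[-0.08,-0.05,0,0,0,-0.06,0],[-0.12,-0.075,0,0,0,-0.09,0],[-0.16,-0.1,0,0,0,-0.12,0],[-0.2,-0.125,0,0,0,-0.15,0]]'
python3 -c "
from h import *
delta([460,237,200],np.pi-0.03)"
```

```text
clock: 0.6
eef_pos: [337.0, 419.0, 250.1]
tcp_rot: [-3.141, -0.0, 2.999]
contact_force: [1.4, 0.5, 0.7]
opening: 0.997
grasp_force: 0.0
clock 0.6 pos [337.  419.  250.1] rot [-3.141 -0.     2.999] F [1.4 0.5 0.7] open 1.0
shift [-0.1476 -0.1627  0.0501] turn [-0.    -0.    -0.112]
```

```bash
python3 -m crank '[[-0.03,-0.032,0.01,0,0,-0.02,0],[-0.06,-0.065,0.02,0,0,-0.04,0],[-0.09,-0.098,0.03,0,0,-0.07,0],[-0.12,-0.13,0.04,0,0,-0.09,0],[-0.148,-0.163,0.05,0,0,-0.112,0]]'
python3 -m crank '[[0,0,0,0,0,0,0],[0,0,0,0,0,0,0]]'
python3 - <<'E'
from h import *
f=cams.grab_frame('wrist'); save(f,'w1.png')
import pickle; pickle.dump(f,open('w1.pkl','wb'))
print(f['position'],f['orientation'])
print(proj(f,[[498,237,52],[581,235,40],[595,40,8]]))
delta([498,237,42],np.pi-0.03)
E
```

```text
clock: 1.1
eef_pos: [460.1, 236.5, 199.8]
tcp_rot: [-3.142, 0.0, 3.111]
contact_force: [0.6, -0.2, 0.1]
opening: 1.003
grasp_force: 0.0
clock: 1.3
eef_pos: [459.5, 237.2, 199.9]
tcp_rot: [-3.141, -0.001, 3.107]
contact_force: [0.1, 1.0, -0.2]
opening: 1.0
grasp_force: 0.0
[389.3255716  238.15549325 323.35372778] [2.86268091e+00 8.47690577e-05 1.53664232e+00]
[[320.97393785 233.44356769]
 [321.54817892 312.09603829]
 [132.55318312 311.43613656]]
clock 1.35 pos [459.2 238.1 200.1] rot [ 3.142e+00 -1.000e-03  3.108e+00] F [-1.   0.8  0.1] open 1.0
shift [-0.0389  0.0002  0.1581] turn [ 0.    -0.001 -0.003]
```

View pics/w1.png

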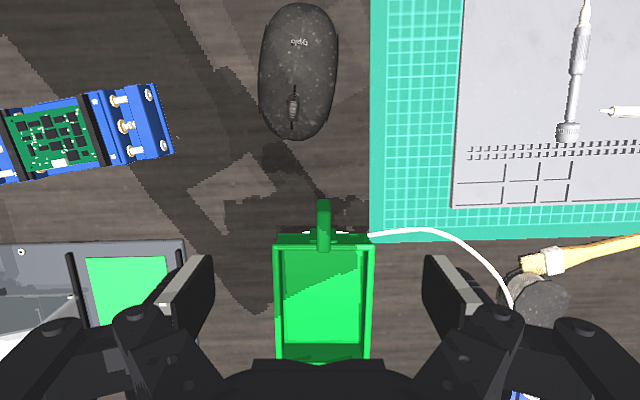

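The wrist view shows the fin at columns 317-330, rows 200-251, and the front rim corners near (274,240) and (372,240), centred between the fingers. I'll measure it precisely.

Run:
```python
from h import *
import pickle; f=pickle.load(open('w1.pkl','rb'))
hsv=cv2.cvtColor(f['image'],cv2.COLOR_RGB2HSV)
m=cv2.inRange(hsv,(50,150,40),(75,255,255)); m[:, :255]=0; m[:,385:]=0
for v in (203,210,220,228,246,260,290,330):
    xs=np.nonzero(m[v])[0]; 
    if len(xs)==0: continue
    z=52 if v<240 else 40
    print(v,xs[0],xs[-1],onplane(f,[[xs[0],v],[xs[-1]+1,v]],z).round(1)[:,:2].tolist())
ys=np.nonzero(m[:,318:330].sum(1))[0]; print('fin top row',ys[0], onplane(f,[[323,ys[0]],[323,251]],52).round(1).tolist())
```

```text
203 317 329 [[471.5, 234.6], [471.8, 245.1]]
210 317 329 [[477.4, 234.4], [477.8, 245.0]]
220 317 330 [[486.1, 234.1], [486.5, 245.6]]
228 313 333 [[493.0, 230.6], [493.5, 247.9]]
246 272 374 [[513.1, 193.7], [516.2, 283.9]]
260 272 373 [[526.5, 192.7], [529.6, 283.1]]
290 274 372 [[556.5, 192.5], [559.5, 282.5]]
330 275 370 [[598.8, 190.5], [601.9, 281.0]]
fin top row 199 [[468.3, 239.6, 52.0], [513.9, 238.2, 52.0]]
```

```bash
python3 -m crank '[[-0.02,0.001,0.02,0,0,0,0],[-0.039,0.001,0.06,0,0,0,0],[-0.039,0.001,0.1,0,0,0,0],[-0.039,0.001,0.135,0,0,0,0],[-0.039,0.001,0.157,0,0,0,0]]'
python3 -m crank '[[0,0,0,0,0,0,0.3],[0,0,0,0,0,0,0.6],[0,0,0,0,0,0,1],[0,0,0,0,0,0,1],[0,0,0,0,0,0,1]]' 40
python3 -m crank '[[0,0,0,0,0,0,1],[0,0,0,0,0,0,1],[0,0,0,0,0,0,1]]'
python3 -c "
from h import *
delta([513,40,150],np.pi-0.005)"
```

```text
clock: 1.85
eef_pos: [496.7, 238.9, 41.0]
tcp_rot: [-3.141, -0.002, 3.112]
contact_force: [-0.5, 0.4, 0.0]
opening: 1.001
grasp_force: 0.0
clock: 2.35
eef_pos: [499.0, 238.3, 44.5]
tcp_rot: [3.141, 0.002, 3.11]
contact_force: [0.2, 1.4, 0.0]
opening: 0.142
grasp_force: 0.3
clock: 2.65
eef_pos: [499.1, 238.4, 44.6]
tcp_rot: [3.14, 0.002, 3.11]
contact_force: [-2.0, 1.8, 7.5]
opening: 0.133
grasp_force: 40.8
clock 2.65 pos [499.1 238.4  44.6] rot [3.14e+00 2.00e-03 3.11e+00] F [-2.   1.8  7.5] open 0.13
shift [-0.0204 -0.1977 -0.1056] turn [ 0.001  0.002 -0.027]
```

```bash
python3 -m crank '[[0,0,-0.005,0,0,0,1],[0,0,-0.02,0,0,0,1],[0,0,-0.04,0,0,0,1],[0,0,-0.06,0,0,0,1],[0,0,-0.06,0,0,0,1]]' 100
python3 -m crank '[[0,-0.02,0,0,0,-0.005,1],[-0.005,-0.06,0,0,0,-0.01,1],[-0.01,-0.1,0,0,0,-0.02,1],[-0.015,-0.14,0,0,0,-0.03,1],[-0.02,-0.17,0,0,0,-0.03,1]]'
python3 -m crank '[[0,0,0,0,0,0,1],[0,0,0,0,0,0,1]]'
python3 - <<'E'
from h import *
import pickle
F={n:cams.grab_frame(n) for n in('wrist','top')}; pickle.dump(F,open('F2.pkl','wb'))
a=F['wrist']['image']; b=cv2.resize(F['top']['image'][130:210,260:420],(640,320),interpolation=cv2.INTER_CUBIC)
cv2.imwrite('pics/c2.png',cv2.resize(np.vstack([a[120:],b]),None,fx=.99,fy=.99)[:,:,::-1])
delta([513,40,120],np.pi-0.005)
E
```

```text
clock: 3.15
eef_pos: [500.0, 238.6, 106.4]
tcp_rot: [3.139, 0.004, 3.11]
contact_force: [-0.1, -0.8, -2.0]
opening: 0.122
grasp_force: 97.6
clock: 3.65
eef_pos: [512.2, 65.2, 102.9]
tcp_rot: [-3.141, -0.001, 3.14]
contact_force: [1.5, 0.6, -2.2]
opening: 0.121
grasp_force: 97.8
clock: 3.85
eef_pos: [512.7, 66.7, 103.0]
tcp_rot: [3.142, -0.001, 3.138]
contact_force: [-0.3, 0.2, -1.7]
opening: 0.122
grasp_force: 98.0
clock 3.95 pos [512.7  67.8 103.1] rot [ 3.141 -0.     3.14 ] F [ 0.3 -1.2 -2.1] open 0.12
shift [-0.0004 -0.0278 -0.0169] turn [ 0.    -0.     0.003]
```

View pics/c2.png

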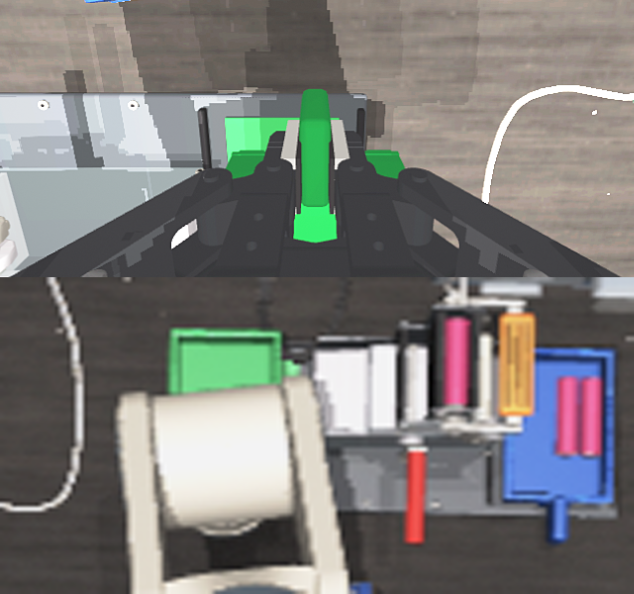

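Tray is held level. The wrist half shows the bay's base front edge at crop row 93 (full-image row about 214), with lips at columns 203 and 367. I'll fix the bay's yaw and centre from these.

Run:
```python
from h import *
import pickle; F=pickle.load(open('F2.pkl','rb')); f=F['wrist']
im=f['image']; g=cv2.cvtColor(im,cv2.COLOR_RGB2GRAY).astype(float)
print('edge col profile', g[205:225,100].astype(int), g[205:225,20].astype(int), g[205:225,340].astype(int))
gy=g[2:]-g[:-2]
pts=[[u,206+np.argmax(gy[205:222,u])+.5] for u in list(range(5,190,5))+list(range(235,300,5))]
P=onplane(f,pts,6); pf=np.polyfit(P[:,1],P[:,0],1); 
res=P[:,0]-np.polyval(pf,P[:,1]); k=abs(res)<2; pf=np.polyfit(P[k,1],P[k,0],1)
print('front edge x at y=40:',np.polyval(pf,40),'slope dx/dy',pf[0],k.sum(),len(k),'exp x=-75 ->bay ctr at +55')
hsv=cv2.cvtColor(im,cv2.COLOR_RGB2HSV)
for v in (230,235,240,245,250): print(v,g[v,196:212].astype(int).tolist(),g[v,355:385].astype(int).tolist())
for v in (242,246,250,254,258,262): 
    xs=[u for u in range(205,310) if hsv[v,u,1]>100 and 50<hsv[v,u,0]<75]
    if xs: print(v,xs[0],xs[-1],onplane(f,[[xs[0],v]],8).round(1))
t=F['top']; h2=cv2.cvtColor(t['image'],cv2.COLOR_RGB2HSV); m=cv2.inRange(h2,(40,120,40),(80,255,255))[135:165,290:332]
ys,xs=np.nonzero(m); print('tray rear rim px',xs.min()+290,xs.max()+291,ys.min()+135)
print(onplane(t,[[xs.min()+290,ys.min()+135]],100),onplane(t,[[330,ys.min()+135]],100))
# pad from w1
w=pickle.load(open('w1.pkl','rb')); m=cv2.inRange(cv2.cvtColor(w['image'],cv2.COLOR_RGB2HSV),(50,100,100),(75,255,255)); m[:,190:]=0; m[:225]=0
for u in (92,110,130,150,160):
    ys=np.nonzero(m[:,u])[0]; print(u,ys[0],onplane(w,[[u,ys[0]]],8).round(1))
for v in (262,270,280):
    xs=np.nonzero(m[v])[0]; print('r',v,xs[0],xs[-1],onplane(w,[[xs[0],v],[xs[-1]+1,v]],8).round(1).tolist())
```

```text
edge col profile [158 153 150 150 146 147 147 156 110 130 156 171 188 196 202 202 201 208
 223 230] [154 148 143 143 143 143 143 147 107 128 163 194 211 222 225 224 224 224
 224 224] [ 81  80  79  78  82  82  81  84  84  85  93 100 101 104 104 104 104 105
 105 105]
front edge x at y=40: 517.6368355124152 slope dx/dy 0.002832736312399839 44 50 exp x=-75 ->bay ctr at +55
230 [177, 236, 242, 248, 203, 96, 36, 37, 40, 38, 37, 34, 71, 115, 153, 160] [104, 103, 104, 104, 106, 98, 63, 39, 42, 42, 43, 40, 64, 94, 99, 86, 80, 84, 83, 83, 83, 84, 84, 84, 84, 92, 95, 95, 95, 95]
235 [157, 160, 163, 132, 96, 105, 117, 101, 82, 67, 55, 43, 31, 107, 157, 161] [104, 103, 104, 105, 110, 78, 45, 49, 55, 54, 54, 53, 51, 59, 86, 87, 82, 81, 81, 82, 82, 82, 81, 82, 79, 90, 93, 93, 92, 93]
240 [156, 159, 160, 160, 103, 94, 109, 118, 96, 75, 64, 48, 34, 71, 127, 157] [104, 104, 105, 105, 110, 74, 43, 51, 55, 55, 54, 54, 50, 73, 85, 85, 83, 83, 85, 83, 81, 81, 81, 84, 86, 94, 95, 94, 95, 95]
245 [157, 157, 159, 164, 125, 78, 73, 81, 84, 79, 67, 54, 41, 36, 112, 157] [105, 105, 104, 106, 105, 69, 41, 51, 54
[... 209 characters left out ...]
 53, 51, 87, 87, 76, 78, 80, 79, 79, 80, 80, 78, 80, 87, 92, 91, 92, 92, 92]
242 227 309 [[536.   4.   8.]]
246 227 309 [[538.9   3.8   8. ]]
250 228 309 [[541.8   4.3   8. ]]
254 228 309 [[544.8   4.    8. ]]
258 228 309 [[547.7   3.8   8. ]]
262 229 309 [[550.7   4.3   8. ]]
tray rear rim px 303 331 143
[[656.20251836 109.12003293 100.        ]] [[657.91230677  21.49632012 100.        ]]
92 258 [[533.7  11.    8. ]]
110 258 [[534.3  28.6   8. ]]
130 257 [[533.9  48.4   8. ]]
150 257 [[534.6  68.    8. ]]
160 256 [[533.9  78.    8. ]]
r 262 86 165 [[537.8, 4.3, 8.0], [540.6, 82.9, 8.0]]
r 270 88 166 [[546.5, 4.4, 8.0], [549.3, 82.5, 8.0]]
r 280 90 161 [[557.6, 4.0, 8.0], [560.1, 75.8, 8.0]]
```

Both cameras agree: bay centre about (593.5, 42), yaw about 0. Tray centre is about 81.5 ahead of the TCP, so the target TCP is (512, 42), lowering to z about 52.

```bash
python3 -m crank '[[0,-0.013,0,0,0,0,1],[0,-0.0258,0,0,0,0,1],[0,-0.0258,0.015,0,0,0,1],[0,-0.0258,0.03,0,0,0,1],[0,-0.0258,0.03,0,0,0,1]]'
python3 -c "
from h import *
delta([512.3,42,52.6],np.pi-0.003)"
```

```text
clock: 4.45
eef_pos: [511.5, 41.0, 71.8]
tcp_rot: [-3.141, -0.003, 3.14]
contact_force: [0.2, 0.6, -2.1]
opening: 0.124
grasp_force: 98.0
clock 4.45 pos [511.5  41.   71.8] rot [-3.141e+00 -3.000e-03  3.140e+00] F [ 0.2  0.6 -2.1] open 0.12
shift [-0.0008  0.001   0.0192] turn [-0.    -0.003  0.001]
```

```bash
python3 -m crank '[[0,0.001,0.008,0,0,0,1],[0,0.001,0.014,0,0,0,1],[0,0.001,0.017,0,0,0,1],[0,0.001,0.019,0,0,0,1],[0,0.001,0.019,0,0,0,1]]'
```

```text
clock: 4.95
eef_pos: [512.9, 42.6, 54.2]
tcp_rot: [-3.142, -0.0, 3.14]
contact_force: [-0.2, 0.4, -2.0]
opening: 0.121
grasp_force: 98.0
```

```bash
python3 -m crank '[[0,0,0.001,0,0,0,1],[0,0,0.002,0,0,0,1],[0,0,0.002,0,0,0,1]]'
```

```text
clock: 5.25
eef_pos: [513.1, 42.5, 52.8]
tcp_rot: [3.142, 0.001, 3.14]
contact_force: [-1.6, 0.5, 3.4]
opening: 0.12
grasp_force: 99.1
```

```bash
python3 -m crank '[[0,0,0,0,0,0,0.6],[0,0,0,0,0,0,0.3],[0,0,0,0,0,0,0.2],[0,0,0,0,0,0,0.2],[0,0,0,0,0,0,0.2]]'
python3 -m crank '[[0,0,-0.02,0,0,0,0.2],[0,0,-0.06,0,0,0,0.2],[0,0,-0.1,0,0,0,0.2],[0,0,-0.14,0,0,0,1],[0.005,-0.03,-0.165,0,0,0,1]]' 40
python3 - <<'E'
from h import *
f=cams.grab_frame('top'); hsv=cv2.cvtColor(f['image'],cv2.COLOR_RGB2HSV)
m=cv2.inRange(hsv,(40,120,40),(80,255,255)); m[:135]=0;m[205:]=0;m[:,:295]=0;m[:,350:]=0
ys,xs=np.nonzero(m); print(xs.min(),xs.max()+1,ys.min(),ys.max()+1,onplane(f,[[xs.min(),ys.min()],[xs.max()+1,ys.min()]],48).round(1))
save(f,'t3.png'); w=cams.grab_frame('wrist'); save(w,'w3.png')
delta([500,-140,210],np.pi-.003)
E
```

```text
clock: 5.75
eef_pos: [512.9, 42.6, 52.3]
tcp_rot: [3.142, 0.0, 3.14]
contact_force: [-0.6, 0.7, 0.4]
opening: 0.801
grasp_force: 0.0
clock: 6.25
eef_pos: [509.4, 14.1, 220.4]
tcp_rot: [3.141, 0.004, -3.141]
contact_force: [1.1, -0.2, -0.4]
opening: 0.469
grasp_force: 0.0
311 338 146 195 [[656.2  83.7  48. ]
 [658.   -6.8  48. ]]
clock 6.35 pos [509.5  10.9 221. ] rot [-3.141  0.006  3.139] F [ 0.4  0.1 -0.4] open 0.3
shift [ 0.0092 -0.1509  0.011 ] turn [-0.001  0.006  0.001]
```

View pics/w3.png

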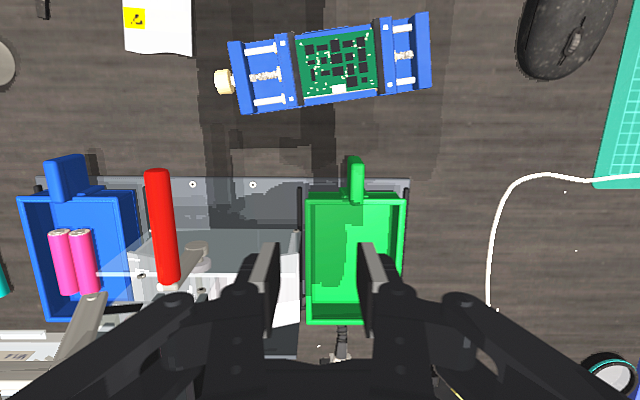

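The wrist view shows the green tray square inside the bay lips (columns 305-405), fin toward the robot at (355,180); red diverter bar at (162,225). Next is the diverter: come down right of the bar with closed fingers and push left.

```bash
python3 -m crank '[[0.003,-0.04,0,0,0,0,1],[0.006,-0.08,0,0,0,0,1],[0.009,-0.12,0,0,0,0,1],[0.009,-0.151,0,0,0,0,1],[0.009,-0.151,0.03,0,0,0,1]]'
python3 -m crank '[[0,0,0.025,0,0,0,1],[0,0,0.05,0,0,0,1],[0,0,0.05,0,0,0,1]]'
python3 -c "
from h import *
delta([500,-86,144],np.pi-.003)"
```

```text
clock: 6.85
eef_pos: [500.8, -141.9, 189.1]
tcp_rot: [-3.139, 0.006, 3.137]
contact_force: [0.4, -0.5, -0.4]
opening: 0.001
grasp_force: 0.0
clock: 7.15
eef_pos: [495.9, -137.5, 133.6]
tcp_rot: [3.14, -0.007, 3.139]
contact_force: [-0.7, 0.7, -0.0]
opening: -0.001
grasp_force: 0.0
clock 7.15 pos [ 495.9 -137.5  133.6] rot [ 3.14  -0.007  3.139] F [-0.7  0.7 -0. ] open -0.0
shift [-0.0039  0.0515 -0.0103] turn [ 0.002 -0.007  0.001]
```

```bash
python3 -m crank '[[0,0.01,0,0,0,0,1],[0,0.02,0,0,0,0,1],[0,0.03,0,0,0,0,1],[0,0.038,0,0,0,0,1],[0,0.045,0,0,0,0,1]]'
python3 -m crank '[[0,0.003,0,0,0,0,1],[0,0.006,0,0,0,0,1],[0,0.006,0,0,0,0,1]]'
python3 -c "
from h import *
delta([500,-86,144],np.pi-.003)"
```

```text
clock: 7.65
eef_pos: [499.2, -92.6, 138.1]
tcp_rot: [-3.141, 0.002, 3.141]
contact_force: [0.7, -1.8, -0.7]
opening: -0.002
grasp_force: 1.1
clock: 7.95
eef_pos: [498.5, -87.1, 137.3]
tcp_rot: [3.141, -0.0, 3.14]
contact_force: [0.2, 0.6, 0.4]
opening: 0.002
grasp_force: 0.0
clock 7.95 pos [498.5 -87.1 137.3] rot [ 3.141 -0.     3.14 ] F [0.2 0.6 0.4] open 0.0
shift [-0.0014  0.0011 -0.0067] turn [ 0.    -0.     0.001]
```

```bash
python3 -m crank '[[0,0.002,0,0,0,0,1],[0,0.004,0,0,0,0,1],[0,0.004,0,0,0,0,1]]'
python3 -m crank '[[0,0.002,0,0,0,0,1],[0,0.004,0,0,0,0,1],[0,0.004,0,0,0,0,1]]'
```

```text
clock: 8.25
eef_pos: [498.5, -83.4, 137.2]
tcp_rot: [3.142, -0.0, 3.14]
contact_force: [-0.3, -1.5, -0.4]
opening: 0.001
grasp_force: 0.7
clock: 8.55
eef_pos: [498.6, -80.8, 137.3]
tcp_rot: [-3.139, -0.0, 3.141]
contact_force: [-0.9, -12.4, -1.5]
opening: 0.002
grasp_force: 6.3
```

Stop reached (12 N). I'll back off, rise, and check the diverter and the lever pad position.

```bash
python3 -m crank '[[0,-0.01,0,0,0,0,1],[0,-0.02,-0.02,0,0,0,1],[0,-0.03,-0.06,0,0,0,1],[0,-0.04,-0.1,0,0,0,1],[0,-0.06,-0.14,0,0,0,1]]'
python3 -m crank '[[0,0,-0.01,0,0,0,1],[0,0,-0.01,0,0,0,1]]'
python3 - <<'E'
from h import *
f=cams.grab_frame('wrist'); save(f,'w4.png')
hsv=cv2.cvtColor(f['image'],cv2.COLOR_RGB2HSV)
m=cv2.inRange(hsv,(8,150,100),(20,255,255)); n,l,s,c=cv2.connectedComponentsWithStats(m)
for i in range(1,n):
    if s[i,4]>150: x,y,w,h,a=s[i]; print('orange',s[i],onplane(f,[[x,y],[x+w,y+h]],225).round(1).tolist())
m=cv2.inRange(hsv,(0,200,100),(4,255,255)); ys,xs=np.nonzero(m); print('red',np.median(xs),ys.min(),ys.max(),onplane(f,[[np.median(xs),np.median(ys)]],138.6).round(1))
delta([613,-157,275],np.pi-.003)
E
```

```text
clock: 9.05
eef_pos: [498.2, -139.0, 278.8]
tcp_rot: [3.14, -0.0, 3.14]
contact_force: [1.6, -0.7, 0.3]
opening: 0.003
grasp_force: 0.0
clock: 9.25
eef_pos: [499.4, -139.8, 288.9]
tcp_rot: [-3.141, 0.004, 3.139]
contact_force: [0.1, -0.2, -0.3]
opening: 0.0
grasp_force: 0.0
red 415.0 163 396 [[514.8 -61.8 138.6]]
clock 9.3 pos [ 498.5 -139.3  287.1] rot [3.141e+00 1.000e-03 3.139e+00] F [-0.4  0.3 -0.6] open 0.0
shift [-0.1146 -0.0175  0.0122] turn [0.    0.001 0.001]
```

View pics/w4.png

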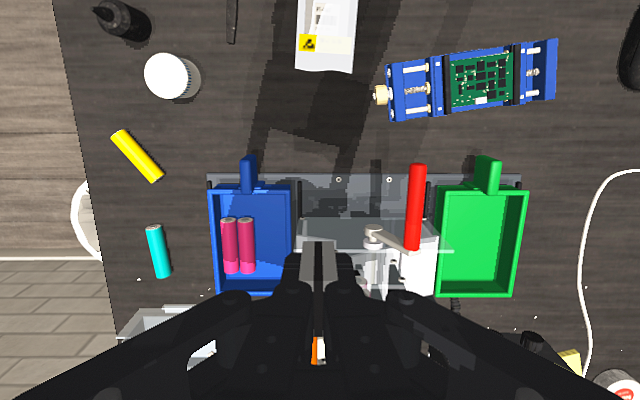

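The wrist view shows the red bar leaning left at (415,205), measured y about -62, so about 0.5 rad; both trays are undisturbed. On to the lever.

```bash
python3 -m crank '[[-0.03,-0.005,0,0,0,0,1],[-0.06,-0.01,0,0,0,0,1],[-0.09,-0.015,0,0,0,0,1],[-0.115,-0.018,0.005,0,0,0,1],[-0.115,-0.018,0.012,0,0,0,1]]'
python3 -m crank '[[0,0,0,0,0,0,1],[0,0,0,0,0,0,1]]'
python3 -c "
from h import *
delta([613.5,-157,228],np.pi-.003)
f=cams.grab_frame('top'); cv2.imwrite('pics/t5.png',cv2.resize(f['image'][110:210,290:450],None,fx=4,fy=4,interpolation=2)[:,:,::-1])"
```

```text
clock: 9.8
eef_pos: [615.3, -157.0, 272.3]
tcp_rot: [3.141, -0.002, 3.141]
contact_force: [-0.4, 0.1, 0.1]
opening: -0.002
grasp_force: 0.0
clock: 10.0
eef_pos: [612.1, -157.0, 273.7]
tcp_rot: [3.141, -0.003, 3.14]
contact_force: [0.6, 0.6, 0.0]
opening: -0.0
grasp_force: 0.0
clock 10.0 pos [ 612.1 -157.   273.7] rot [ 3.141e+00 -3.000e-03  3.140e+00] F [0.6 0.6 0. ] open -0.0
shift [-0.0016 -0.0001  0.0457] turn [ 0.001 -0.003  0.002]
```

```bash
python3 -m crank '[[0,0,0.01,0,0,0,1],[0,0,0.02,0,0,0,1],[0,0,0.026,0,0,0,1],[0,0,0.031,0,0,0,1],[0,0,0.033,0,0,0,1]]'
python3 -m crank '[[0,0,0.003,0,0,0,1],[0,0,0.006,0,0,0,1],[0,0,0.009,0,0,0,1],[0,0,0.011,0,0,0,1],[0,0,0.012,0,0,0,1]]'
```

```text
clock: 10.55
eef_pos: [613.3, -157.9, 242.0]
tcp_rot: [-3.141, -0.001, 3.14]
contact_force: [-1.8, -1.2, 5.6]
opening: 0.002
grasp_force: 2.5
clock: 11.05
eef_pos: [614.0, -158.6, 231.5]
tcp_rot: [-3.14, 0.002, 3.14]
contact_force: [-2.4, -2.6, 9.0]
opening: -0.001
grasp_force: 4.7
```

```bash
python3 -m crank '[[0,0,0.002,0,0,0,1],[0,0,0.004,0,0,0,1],[0,0,0.004,0,0,0,1]]'
python3 -m crank '[[0,0,-0.006,0,0,0,1],[0,0,-0.012,0,0,0,1],[0,0,-0.018,0,0,0,1],[0,0,-0.024,0,0,0,1],[0,0,-0.026,0,0,0,1]]'
python3 -m crank '[[0,0,0,0,0,0,1],[0,0,0,0,0,0,1],[0,0,0,0,0,0,1],[0,0,0,0,0,0,1],[0,0,0,0,0,0,1]]'
cat > look.py <<'E'
from h import *
import sys
f=cams.grab_frame('scene'); 
hsv=cv2.cvtColor(f['image'],cv2.COLOR_RGB2HSV)
m=cv2.inRange(hsv,(160,100,80),(176,255,255)); n,l,s,c=cv2.connectedComponentsWithStats(m)
print('pink',[(s[i].tolist(),c[i].round().tolist()) for i in range(1,n) if s[i,4]>8])
x=proj(f,[[593,42,20]])[0]; print('tray px',x)
cv2.imwrite('pics/'+sys.argv[1],cv2.resize(f['image'][150:280,300:460],None,fx=4,fy=4,interpolation=cv2.INTER_CUBIC)[:,:,::-1])
s=r.sense(); print(s['clock'],s['eef_pos'].round(1),s['contact_force'].round(1))
E
python3 look.py s1.png
```

```text
clock: 11.35
eef_pos: [614.1, -158.5, 228.5]
tcp_rot: [-3.14, 0.002, 3.14]
contact_force: [-4.7, -2.1, 14.1]
opening: -0.001
grasp_force: 6.9
clock: 11.85
eef_pos: [613.8, -157.7, 252.9]
tcp_rot: [-3.141, 0.001, 3.14]
contact_force: [0.0, -1.2, -0.1]
opening: 0.0
grasp_force: 0.0
clock: 12.35
eef_pos: [613.5, -157.6, 252.1]
tcp_rot: [3.141, -0.0, 3.14]
contact_force: [-0.2, -0.1, 0.1]
opening: -0.0
grasp_force: 0.0
pink [([331, 191, 15, 14, 94], [338.0, 198.0]), ([416, 232, 18, 17, 158], [424.0, 240.0])]
tray px [342.46137262 206.79707573]
12.4 [ 613.5 -157.6  252.1] [ 0.1  0.3 -1.3]
```

View pics/s1.png

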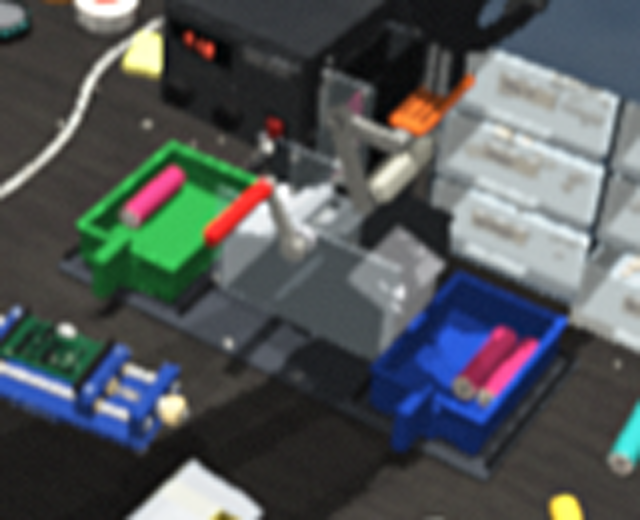

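One pink cell lies in the green tray (crop 152,197); the two finished cells are untouched and the lever is up. A full stroke is TCP z 252 → 228. Second stroke.

```bash
python3 -m crank '[[0,0,0.006,0,0,0,1],[0,0,0.011,0,0,0,1],[0,0,0.016,0,0,0,1],[0,0,0.021,0,0,0,1],[0,0,0.025,0,0,0,1]]'
python3 -m crank '[[0,0,0,0,0,0,1],[0,0,0,0,0,0,1]]'
python3 -m crank '[[0,0,-0.006,0,0,0,1],[0,0,-0.012,0,0,0,1],[0,0,-0.018,0,0,0,1],[0,0,-0.024,0,0,0,1],[0,0,-0.025,0,0,0,1]]'
python3 -m crank '[[0,0,0,0,0,0,1],[0,0,0,0,0,0,1],[0,0,0,0,0,0,1],[0,0,0,0,0,0,1],[0,0,0,0,0,0,1]]'
python3 look.py s2.png
```

```text
clock: 12.9
eef_pos: [614.0, -158.6, 228.0]
tcp_rot: [-3.14, 0.001, 3.14]
contact_force: [-5.3, -2.3, 27.6]
opening: 0.001
grasp_force: 13.9
clock: 13.1
eef_pos: [613.9, -158.6, 228.5]
tcp_rot: [-3.14, 0.001, 3.14]
contact_force: [-3.2, -2.7, 10.7]
opening: -0.004
grasp_force: 6.0
clock: 13.6
eef_pos: [613.6, -157.7, 252.6]
tcp_rot: [-3.142, 0.0, 3.14]
contact_force: [-0.2, 0.4, -0.7]
opening: -0.002
grasp_force: 0.0
clock: 14.1
eef_pos: [613.5, -157.6, 252.1]
tcp_rot: [3.142, -0.0, 3.14]
contact_force: [-1.0, 0.1, -0.3]
opening: 0.002
grasp_force: 0.0
pink [([331, 191, 20, 16, 168], [341.0, 198.0]), ([416, 232, 18, 17, 158], [424.0, 240.0])]
tray px [342.46137262 206.79707573]
14.15 [ 613.5 -157.6  252.2] [ 0.2 -0.5 -0.4]
```

The pink area in the green tray rose from 94 to 168 px, so there are two cells. Third stroke.

```bash
python3 -m crank '[[0,0,0.006,0,0,0,1],[0,0,0.011,0,0,0,1],[0,0,0.016,0,0,0,1],[0,0,0.021,0,0,0,1],[0,0,0.025,0,0,0,1]]'
python3 -m crank '[[0,0,0,0,0,0,1],[0,0,0,0,0,0,1]]'
python3 -m crank '[[0,0,-0.006,0,0,0,1],[0,0,-0.012,0,0,0,1],[0,0,-0.018,0,0,0,1],[0,0,-0.024,0,0,0,1],[0,0,-0.025,0,0,0,1]]'
python3 -m crank '[[0,0,-0.01,0,0,0,1],[0,0,-0.03,0,0,0,1],[0.03,0,-0.06,0,0,0,1],[0.07,0,-0.07,0,0,0,1],[0.11,0,-0.07,0,0,0,1]]'
python3 -m crank '[[0,0,0,0,0,0,1],[0,0,0,0,0,0,1],[0,0,0,0,0,0,1],[0,0,0,0,0,0,1],[0,0,0,0,0,0,1]]'
python3 look.py s3.png
python3 -c "
from h import *
f=cams.grab_frame('wrist');a=cv2.resize(cv2.imread('pics/s3.png'),(560,455));b=cv2.resize(f['image'][:,:,::-1],None,fx=.875,fy=.875)[215:360]
cv2.imwrite('pics/e.png',np.vstack([a,b]))"
```

```text
clock: 14.65
eef_pos: [613.9, -158.6, 228.0]
tcp_rot: [-3.14, 0.001, 3.14]
contact_force: [-4.9, -2.0, 28.3]
opening: -0.004
grasp_force: 14.2
clock: 14.85
eef_pos: [613.9, -158.6, 228.5]
tcp_rot: [-3.14, 0.001, 3.14]
contact_force: [-3.6, -3.7, 12.2]
opening: 0.001
grasp_force: 6.0
clock: 15.35
eef_pos: [613.6, -157.6, 252.6]
tcp_rot: [-3.142, 0.0, 3.14]
contact_force: [-0.4, -0.3, -0.6]
opening: 0.001
grasp_force: 0.0
clock: 15.85
eef_pos: [503.3, -157.6, 324.2]
tcp_rot: [-3.141, 0.003, 3.14]
contact_force: [-0.4, -0.6, -0.0]
opening: 0.003
grasp_force: 0.0
clock: 16.35
eef_pos: [504.2, -157.4, 321.9]
tcp_rot: [3.141, -0.001, 3.14]
contact_force: [-0.6, 0.1, -0.5]
opening: 0.003
grasp_force: 0.0
pink [([331, 191, 24, 19, 249], [343.0, 200.0]), ([415, 232, 19, 16, 162], [424.0, 240.0])]
tray px [342.46137262 206.79707573]
16.4 [ 504.1 -157.4  321.9] [ 0.4  0.8 -0.4]
```

View pics/e.png

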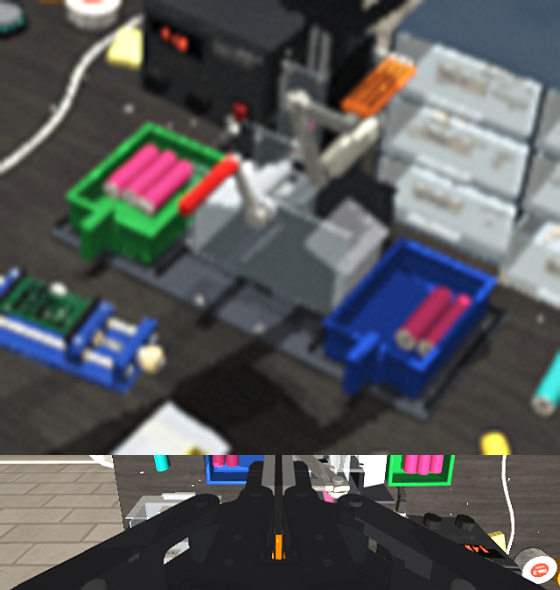

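Three pink cells rest in the green tray (148,180), the diverter leans left (210,185), the lever is up (380,85), and the blue tray is intact. I'll hand it in.

```bash
python3 -m crank '[[0,0,0,0,0,0,1],[0,0,0,0,0,0,1],[0,0,0,0,0,0,1]]' >/dev/null; python3 -c "
from rig import sign_off
print(sign_off())"
```

```text
the job is handed in; nothing more can be done
None
```

I handed the job in at about 17 s of the 64 s: the green tray sits square in the left bay, the diverter is fully left, three cells are in the tray after three full lever strokes, the lever is back up and the blue tray looks untouched; I inferred rather than saw that two cells remain in the magazine, and the sign-off returned no verdict.

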